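# Find the loose jig bolt and hold its guard cover open

## Task

One of the three bolts of the neck jig has come loose: with your fingertips tap down lightly on the heads of all three, from left to right, firmly enough to feel which one gives and sinks to its seat. Then take the loose bolt's yellow guard cover by its black tab, lift it more than halfway to upright and finish while still holding it open there, so that a colleague can get at the bolt; it springs shut if let go. Leave the other two covers shut and do not disturb the things lying around.

Things in the scene. Friction and masses are not known exactly. Their poses are not given: they have to be found in the camera images.
- neck_jig: Fixed jig: aluminium plate on plywood, 110 x 270 x 22 mm (spans x -45..+65 mm), with three grey bosses (38 mm high) along its y at +80, 0, -80 mm: bolt and yellow cover 1 = left, 2 = middle, 3 = right. Origin: on the worktop under the middle bolt's axis; x away from the robot, y left, z up, turned up to 0.35 rad.
- bolt_1_top (a point): Centre of the flat top of the left bolt's round dark head (22 mm diameter, brass-coloured spot on top), 61 mm above the worktop at the start. The head stands 15 mm above its cover, through the cover's 32 mm wide window. Moves with the bolt.
- bolt_1 (a joint): How far the left bolt has sunk, m: 0 at the start, at most 0.012. A tight bolt gives only about 1 mm per 8 N and comes back. The one loose bolt gives way to about 3 N, sinks 7 mm to its (equally stiff) seat and stays sunk when let go. Which one is loose varies and cannot be seen before tapping.
- cover_1 (a joint): Opening of the left bolt's guard cover, rad: 0 shut (level), grows as its front end is lifted, 1.57 upright, stop at 1.7. A light spring (0.04 N m shut, 0.1 N m at 1 rad) and its weight shut it whenever it is let go.
- cover_1_tab (a point): Centre of the left cover's black finger tab: upright disc, 26 mm diameter, 12 mm thick along jig y, on a 12 mm wide neck. Shut: 48 mm above the worktop, 58 mm in front (jig -x) of the bolt axis, past the plate's edge, nothing under it. Pinch it from above, fingers closing along jig y; it may pivot between them as the cover swings.
- cover_1_hinge (a point): Hinge axis (along jig y) of the left cover at mid-width: 35 mm behind the bolt axis (jig +x), 43 mm above the worktop. Shut, the tab's centre is 93 mm in front of it and 5 mm above. The cover is a yellow frame 6 mm thick, 46 mm wide.
- bolt_2_top (a point): Centre of the flat top of the middle bolt's round dark head (22 mm diameter, brass-coloured spot on top), 61 mm above the worktop at the start. The head stands 15 mm above its cover, through the cover's 32 mm wide window. Moves with the bolt.
- bolt_2 (a joint): How far the middle bolt has sunk, m: 0 at the start, at most 0.012. A tight bolt gives only about 1 mm per 8 N and comes back. The one loose bolt gives way to about 3 N, sinks 7 mm to its (equally stiff) seat and stays sunk when let go. Which one is loose varies and cannot be seen before tapping.
- cover_2 (a joint): Opening of the middle bolt's guard cover, rad: 0 shut (level), grows as its front end is lifted, 1.57 upright, stop at 1.7. A light spring (0.04 N m shut, 0.1 N m at 1 rad) and its weight shut it whenever it is let go.
- cover_2_tab (a point): Centre of the middle cover's black finger tab: upright disc, 26 mm diameter, 12 mm thick along jig y, on a 12 mm wide neck. Shut: 48 mm above the worktop, 58 mm in front (jig -x) of the bolt axis, past the plate's edge, nothing under it. Pinch it from above, fingers closing along jig y; it may pivot between them as the cover swings.
- cover_2_hinge (a point): Hinge axis (along jig y) of the middle cover at mid-width: 35 mm behind the bolt axis (jig +x), 43 mm above the worktop. Shut, the tab's centre is 93 mm in front of it and 5 mm above. The cover is a yellow frame 6 mm thick, 46 mm wide.
- bolt_3_top (a point): Centre of the flat top of the right bolt's round dark head (22 mm diameter, brass-coloured spot on top), 61 mm above the worktop at the start. The head stands 15 mm above its cover, through the cover's 32 mm wide window. Moves with the bolt.
- bolt_3 (a joint): How far the right bolt has sunk, m: 0 at the start, at most 0.012. A tight bolt gives only about 1 mm per 8 N and comes back. The one loose bolt gives way to about 3 N, sinks 7 mm to its (equally stiff) seat and stays sunk when let go. Which one is loose varies and cannot be seen before tapping.
- cover_3 (a joint): Opening of the right bolt's guard cover, rad: 0 shut (level), grows as its front end is lifted, 1.57 upright, stop at 1.7. A light spring (0.04 N m shut, 0.1 N m at 1 rad) and its weight shut it whenever it is let go.
- cover_3_tab (a point): Centre of the right cover's black finger tab: upright disc, 26 mm diameter, 12 mm thick along jig y, on a 12 mm wide neck. Shut: 48 mm above the worktop, 58 mm in front (jig -x) of the bolt axis, past the plate's edge, nothing under it. Pinch it from above, fingers closing along jig y; it may pivot between them as the cover swings.
- cover_3_hinge (a point): Hinge axis (along jig y) of the right cover at mid-width: 35 mm behind the bolt axis (jig +x), 43 mm above the worktop. Shut, the tab's centre is 93 mm in front of it and 5 mm above. The cover is a yellow frame 6 mm thick, 46 mm wide.
- machine_head_5: Bystander: white guitar machine head, 48 x 31 x 33 mm, loose beyond the jig. Origin under its centre.
- marker: Bystander: white and red marker pen, 17 x 135 x 16 mm, lying loose between robot and jig. Origin under its centre.
- hex_key: Bystander: small black hex key, 24 x 77 x 4 mm, lying loose in front and left of the jig. Origin under its centre.

How it is judged:
By the outcome, as a careful person would: the job done as asked, in the order asked, and still so for the second after the job is handed in, while the arm keeps its last pose, push and grip.
It also fails if it takes over 42 s, if anything falls off the work surface, if the arm or the gripper's body presses on something with over 40 N, if the wrist force passes 120 N, or if a joint passes its speed limit or range.

## Robot

A 7-joint arm with a two-finger parallel gripper is mounted at the origin on a cart in front of the work surface, level with it; the furniture and walls round the work are solid. World frame = base frame: x ahead of the robot, y to its left, z up, the work surface at z = 0. Lengths are in mm, angles in rad, forces in N, time in s.
With the tool pointing down it reaches from about 400 to 875 mm from the base axis. Payload 4.4 kg.
Tool frame: the origin (TCP) lies at the very end of the fingers, on their centre line; the grasp point (between the pads) lies 19 mm behind it; y points along the fingers, z is the direction in which the jaws open and shut, and the axes are right-handed (so a half turn about y gives the same grasp; the last joint's range is limited). The gripper opens to 85 mm and grips with 20 to 120 N. Pads are 22 mm wide; open, the fingers measure 114 mm over their backs; the gripper's body (76 mm by 85 mm) begins 54 mm behind the grasp point. The pads swing forward as they close: fully open they stand 13 mm farther back than shut.
Start: joints at [-1.293, 0.628, 0.038, 1.517, -0.027, 0.996, -0.02], TCP at [219.07, 611.985, 231.313] pointing down, gripper open.
Joint ranges: [-3.06, 3.06], [-0.37, 2.12], [-1.25, 1.32], [0.18, 2.47], [-1.1, 4.24], [0.23, 1.98], [-2.94, 2.94]. Speed limits (rad/s): [2.57, 2.57, 3.14, 3.14, 3.14, 3.14, 3.14].

## Interface

Orientations are given as [roll, pitch, yaw] about the fixed x, y, z axes, in that order (R = Rz(yaw) Ry(pitch) Rx(roll)).
In Python, from cell import ctrl, imaging, finish_job gives the robot as it stands.
- The arm moves only by the shell command python3 -m inch 'ROWS'. ROWS is JSON, one flat list of numbers, 7 for each row, row after row: the opening, from 0 (shut) to 1 (fully open), then the shift along the tool's x, y, z in cm, then the turn, a rotation vector about the tool's x, y, z in degrees. A call has 1 to 12 rows; each row is the pose to reach, as a shift and turn from the pose commanded when the call began, along the tool's axes at that moment; what a row does not reach only later rows make up. A row lasts 1/10 s, in which the tool goes at most 50 mm and 8.59 degrees, less where a joint would pass 70% of its speed; a pose out of reach is approached as far as the arm can. A call with a gripper value outside its range is refused whole. The fingers move at their own pace and stop on an object; the grip force is fixed at half the most. Time passes only in rows, so rows that repeat a pose let the fingers close. It gives the time, the measured TCP pose, the force and the opening at its end, in the units of the state.
- ctrl.read_state(): the state, without advancing time (a new reading comes with each control period).
- imaging.get_image(name): name is "scene" or "top" or "wrist"; returns a dict with "img" (384x512x3 uint8, red, green, blue), "fx", "fy", "cx", "cy" (pixels), "R" (3x3) and "t" (3): a world point X has camera coordinates R X + t. Camera axes: x right, y down, z forward; pixel columns grow to the right and rows downward; lengths in mm; the calibration is good to about 2 mm. A picture is of the moment at which its call begins. There is no depth.
- finish_job(): hands the job in, once; it reports no verdict.
The state is a dict: "clock": time; "qpos": joint angles; "qd": joint speeds; "tau": joint torques, N m; "eef_pos": TCP position; "tool_rot": TCP orientation; "force": force on the tool from outside, world axes, zero at the start; "torque": the same for the moment, N m; "width": finger opening in mm.
Only numpy, scipy, OpenCV 4.12 (cv2) and the standard library are available. Lean on these libraries where they do the work, as an engineer would, in place of code of your own. Each camera call takes 0.05 s, during which the arm holds its last target.

## Working session

There is one attempt and no reset: what is moved stays moved. The work goes in short steps, Python scripts to look and compute and a shell command to move; the robot and the scene stay as the last step left them, time stands still between calls to the robot, and variables do not carry over. Pictures are saved under pics/ and viewed, and the job is handed in when it is done.

```bash
ls; mkdir -p pics; python3 - <<'E'
from cell import ctrl, imaging
import cv2
s=ctrl.read_state(); print(s)
for n in ("scene","top"):
    d=imaging.get_image(n); cv2.imwrite(f"pics/{n}0.png",d["img"][:,:,::-1]); print(n,d["fx"],d["cx"],d["cy"],d["R"],d["t"])
E
```

```text
pics
{'clock': 0.0, 'qpos': array([-1.292806  ,  0.62934562,  0.03843412,  1.51835361, -0.02700697,
        0.99633521, -0.01998889]), 'qd': array([ 1.08042490e-03, -2.18587916e-03,  2.77551799e-04,  1.24452845e-03,
        1.35551658e-03,  1.40063965e-04, -7.60977326e-05]), 'tau': array([-1.60312670e-04, -5.63386524e+01,  1.22636274e+00, -1.93441933e+01,
        1.10826746e-02,  1.04859477e-02,  7.75267296e-06]), 'eef_pos': array([218.84166019, 611.38308037, 230.39389807]), 'tool_rot': array([-1.57272037e+00, -1.48892039e-05, -3.43776331e-01]), 'force': array([-0.29528564, -0.16844691,  0.04740759]), 'torque': array([ 0.01775275, -0.02264415, -0.01947253]), 'width': 85.44271850307949}
scene 351.98042190415526 257.6762564645325 189.91673018645568 [[ 0.71349443 -0.70042789 -0.01806838]
 [-0.31118988 -0.29367971 -0.90383244]
 [ 0.62776314  0.65050211 -0.42750491]] [-527.29305903  187.62927626  660.41302567]
top 460.18525636739656 258.45983363594405 188.78302424462933 [[ 0.013182   -0.9995692  -0.02622307]
 [-0.99449426 -0.01037947 -0.1042758 ]
 [ 0.1039587   0.02745326 -0.99420265]] [-192.07053529  519.37065351  856.66784939]
```

View pics/scene0.png

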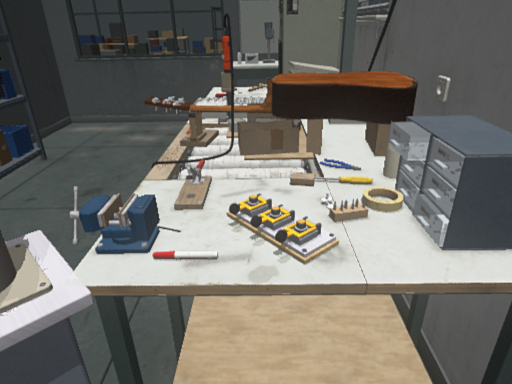

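View pics/top0.png

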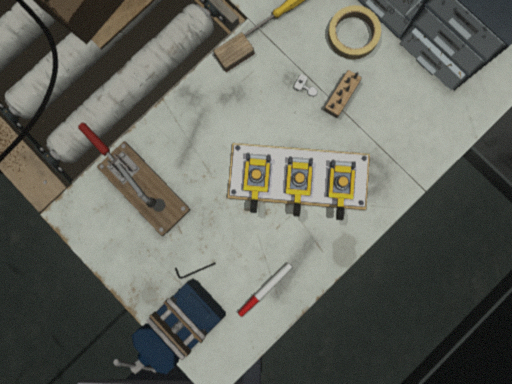

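```bash
cat > h.py <<'E'
import numpy as np, cv2
from cell import ctrl, imaging
from scipy.spatial.transform import Rotation as Ro
def ray(d,uv,z):
    v=np.array([(uv[0]-d["cx"])/d["fx"],(uv[1]-d["cy"])/d["fy"],1.])
    R=np.array(d["R"]);C=-R.T@np.array(d["t"]);w=R.T@v
    return C+w*(z-C[2])/w[2]
def proj(d,X):
    c=np.array(d["R"])@X+np.array(d["t"]);return np.array([c[0]/c[2]*d["fx"]+d["cx"],c[1]/c[2]*d["fy"]+d["cy"]])
def tool(s=None):
    s=s or ctrl.read_state()
    return s["eef_pos"],Ro.from_euler('xyz',s["tool_rot"])
def save(d,n,box=None,k=1):
    im=d["img"][:,:,::-1]
    if box: im=im[box[1]:box[3],box[0]:box[2]]
    cv2.imwrite("pics/"+n,cv2.resize(im,None,fx=k,fy=k,interpolation=cv2.INTER_CUBIC))
E
python3 - <<'E'
from h import *
for n,box,r in(("top",(220,130,380,230),(2,0,0)),("scene",(220,185,345,265),None)):
    d=imaging.get_image(n); save(d,n+"c.png",box,5 if n=="top" else 6)
    hsv=cv2.cvtColor(d["img"],cv2.COLOR_RGB2HSV)
    x0,y0,x1,y1=box
    # yellow covers
    m=cv2.inRange(hsv,(18,150,110),(32,255,255)); mm=np.zeros_like(m); mm[y0:y1,x0:x1]=m[y0:y1,x0:x1]
    for c in cv2.findContours(mm,cv2.RETR_EXTERNAL,2)[0]:
        if cv2.contourArea(c)>5: print(n,cv2.boundingRect(c),cv2.contourArea(c))
    print([hsv[v,u] for u,v in((257,175),(299,178),(342,181))] if n=="top" else '')
E
```

```text
top (329, 166, 26, 41) 733.0
top (286, 163, 26, 40) 724.0
top (243, 159, 27, 41) 719.5
[array([ 21, 162, 184], dtype=uint8), array([ 21, 161, 185], dtype=uint8), array([ 21, 157, 185], dtype=uint8)]
scene (285, 221, 31, 17) 142.5
scene (298, 220, 7, 3) 6.0
scene (260, 207, 30, 16) 123.5
scene (239, 196, 28, 14) 94.0
```

View pics/topc.png

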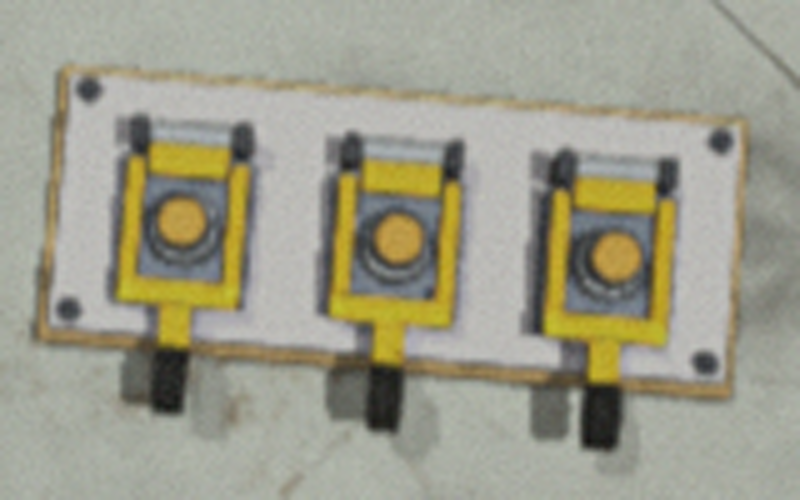

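View pics/scenec.png

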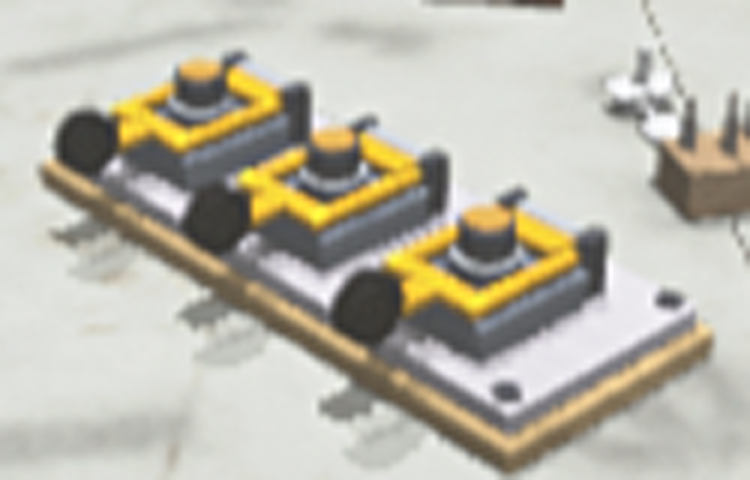

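Both crops show three closed covers with the jig nearly aligned with image rows. In the top view the brass spots are at about (256.6,174.2), (299.6,177.6), (342.8,181.2), and the tabs sit below them. The spots need refining and triangulating.

```bash
python3 - <<'E'
from h import *
T=imaging.get_image("top");S=imaging.get_image("scene")
def spots(d,seeds,r):
    hsv=cv2.cvtColor(d["img"],cv2.COLOR_RGB2HSV); m=cv2.inRange(hsv,(14,110,130),(23,185,255))
    out=[]
    for u,v in seeds:
        ys,xs=np.nonzero(m[v-r:v+r+1,u-r:u+r+1]); out.append((xs.mean()+u-r,ys.mean()+v-r)); print(len(xs),end=' ')
    return np.array(out)
a=spots(T,[(257,174),(300,178),(343,181)],5)
b=spots(S,[(253,196),(276,208),(301,221)],4)
print(a,b)
P=[]
for u,w in zip(a,b):
    X=ray(T,u,61);Y=ray(S,w,61);P.append(X);print(X[:2],Y[:2])
P=np.array(P)
ex=P[0]-P[2]; yaw=np.arctan2(-ex[0],ex[1]);print("yaw",yaw,np.linalg.norm(ex))
c=P.mean(0);R=Ro.from_euler('z',yaw).as_matrix()
for k in(80,0,-80):
    tab=c+R@[-58,k,0];tab[2]=48;print("bolt",(c+R@[0,k,0])[:2],"tab",tab[:2],"px",proj(T,tab),proj(S,tab))
p,r=tool();print(p,r.as_matrix())
d=imaging.get_image("wrist");save(d,"w0.png")
E
```

```text
66 67 69 15 23 26 [[255.93939394 173.84848485]
 [299.29850746 177.20895522]
 [343.         181.        ]] [[252.73333333 196.26666667]
 [275.86956522 208.17391304]
 [301.26923077 220.80769231]]
[ 545.41249881 -181.91586892] [ 546.35932875 -180.59818829]
[ 539.95022754 -261.65131569] [ 540.37070524 -263.14987811]
[ 533.73574748 -341.48894431] [ 536.08319096 -340.77832917]
yaw -0.07304475811209614 159.9997278458375
bolt [ 545.53787687 -181.8987029 ] tab [ 487.69253865 -177.66587334] px [253.44695488 205.58140864] [234.04677927 208.84377447]
bolt [ 539.69949127 -261.6853763 ] tab [ 481.85415305 -257.45254675] px [296.46647986 209.22007267] [255.84431745 221.66941657]
bolt [ 533.86110568 -341.47204971] tab [ 476.01576746 -337.23922016] px [339.76943538 212.88270974] [281.00940962 236.47652291]
[218.99238249 611.78784548 230.98241497] [[ 9.41477360e-01 -2.37150188e-04  3.37076142e-01]
 [-3.37076225e-01 -6.41168889e-04  9.41477141e-01]
 [-7.14874603e-06 -9.99999766e-01 -6.83583683e-04]]
```

```bash
python3 -m inch '[0,1,0,-1.1,0,0,0, 0,3,0,-3.3,0,0,0, 0,6,0,-6.6,0,0,0, 0,9.3,0,-10.3,0,-1,0, 0,12.6,0,-14,0,-2,0, 0,15.9,0,-17.6,0,-4,0, 0,19.2,0,-21.3,0,-6,0, 0,22.5,0,-25,0,-8,0, 0,25.8,0,-28.6,0,-10,0, 0,29.1,0,-32.3,0,-12,0, 0,32.4,0,-35.9,0,-14,0, 0,35.7,0,-39.5,0,-15.5,0]'; python3 -c "
from h import *
s=ctrl.read_state();print(s['clock'],s['qpos'].round(3),s['eef_pos'],s['tool_rot'],s['qd'].round(2))"
```

```text
clock: 1.55
eef_pos: [422.7, 117.9, 231.7]
tool_rot: [-1.57, -0.001, -0.072]
force: [1.9, 0.4, -1.1]
width: -0.1
1.55 [-0.354  0.33   0.024  2.077 -0.012  0.733  1.176] [422.67035789 117.94793154 231.67520055] [-1.57029946e+00 -9.29819430e-04 -7.18641699e-02] [ 1.07  0.06  0.06 -0.1  -0.03  0.03  1.39]
```

```bash
python3 -m inch '[0,2,0,-4,0,0,0, 0,4,0,-8,0,0,0, 0,6,0,-12,0,0,0, 0,8,0,-16,0,0,0, 0,10,0,-20,0,0,0, 0,12,1,-24,0,0,0, 0,13.5,3,-27,0,0,0, 0,14.3,6,-28.7,0,0,0, 0,14.5,9.5,-29.2,0,0,0, 0,14.5,12.5,-29.2,0,0,0, 0,14.5,14,-29.2,0,0,0, 0,14.5,14,-29.2,0,0,0]'; python3 -c "
from h import *
s=ctrl.read_state();print(s['clock'],s['qpos'].round(3),s['eef_pos'],s['tool_rot'],s['qd'].round(2),s['force'],s['torque'])
for n in('wrist','scene'):
    d=imaging.get_image(n);save(d,n+'1.png')
print(ctrl.read_state()['force'])"
```

```text
clock: 2.75
eef_pos: [543.5, -181.6, 89.0]
tool_rot: [-1.57, 0.005, -0.073]
force: [-0.9, 0.1, 0.4]
width: -0.2
2.75 [ 0.243  0.714  0.048  1.853 -0.057  0.581  1.824] [ 543.51663486 -181.59986143   88.97590322] [-1.56970439  0.00481061 -0.0733785 ] [-0.   -0.05  0.01 -0.03  0.    0.02 -0.  ] [-0.93612093  0.07836698  0.39975872] [ 0.0095479  -0.00037731 -0.02372043]
[-0.50203993  0.52205855  0.68309132]
```

View pics/wrist1.png

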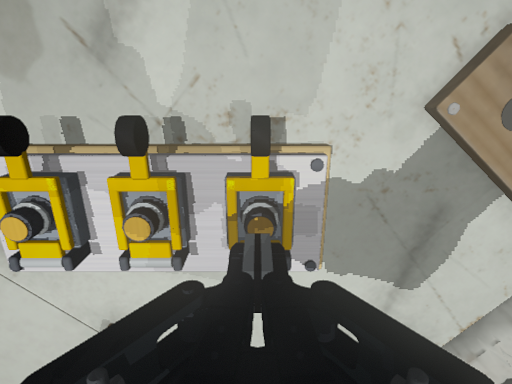

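View pics/scene1.png

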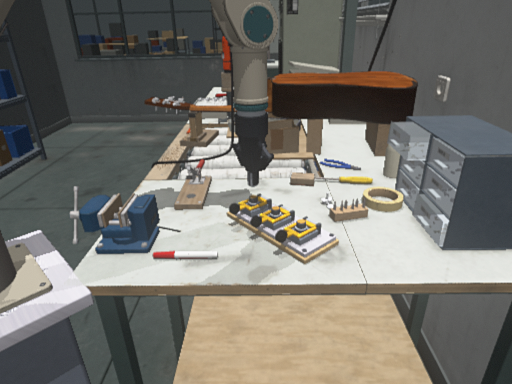

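The fingertips point straight at the left bolt, with the brass spot at (258,227) in the wrist view. Next I descend and feel for contact.

```bash
python3 -m inch '[0,0.1,1.2,0,0,0,0, 0,0.1,2.1,0,0,0,0, 0,0.1,2.5,0,0,0,0, 0,0.1,2.5,0,0,0,0]'; python3 -m inch '[0,0,0.15,0,0,0,0, 0,0,0.3,0,0,0,0, 0,0,0.4,0,0,0,0, 0,0,0.4,0,0,0,0]'
```

```text
clock: 3.25
eef_pos: [545.8, -181.9, 65.6]
tool_rot: [-1.57, 0.001, -0.073]
force: [0.3, 0.3, 0.2]
width: 0.2
clock: 3.65
eef_pos: [546.2, -182.1, 62.3]
tool_rot: [-1.571, 0.0, -0.073]
force: [0.9, -0.4, 1.3]
width: 0.4
```

```bash
python3 -m inch '[0,0,0.1,0,0,0,0, 0,0,0.2,0,0,0,0, 0,0,0.3,0,0,0,0, 0,0,0.3,0,0,0,0]'; python3 -m inch '[0,0,0.1,0,0,0,0, 0,0,0.2,0,0,0,0, 0,0,0.2,0,0,0,0]'
```

```text
clock: 4.05
eef_pos: [546.3, -182.2, 59.3]
tool_rot: [-1.571, -0.0, -0.073]
force: [-0.6, -1.0, 1.1]
width: 0.0
clock: 4.35
eef_pos: [546.3, -182.2, 57.2]
tool_rot: [-1.571, -0.0, -0.073]
force: [0.2, -0.7, 0.9]
width: -0.3
```

```bash
python3 -m inch '[0,0,0.1,0,0,0,0, 0,0,0.2,0,0,0,0, 0,0,0.2,0,0,0,0]'; python3 -m inch '[0,0,0.1,0,0,0,0, 0,0,0.2,0,0,0,0, 0,0,0.2,0,0,0,0]';python3 -c "
from h import *
for n in('wrist','scene'):
    d=imaging.get_image(n);save(d,n+'2.png',None if n=='wrist' else (200,150,350,270),1 if n=='wrist' else 5)
print(ctrl.read_state()['force'])"
```

```text
clock: 4.65
eef_pos: [546.3, -182.2, 55.1]
tool_rot: [-1.571, -0.0, -0.073]
force: [-0.5, 0.3, 0.8]
width: 0.2
clock: 4.95
eef_pos: [546.3, -182.1, 53.1]
tool_rot: [-1.571, -0.0, -0.073]
force: [0.6, 0.1, 0.9]
width: -0.4
[-0.85804067 -1.01157392  0.89931795]
```

View pics/wrist2.png

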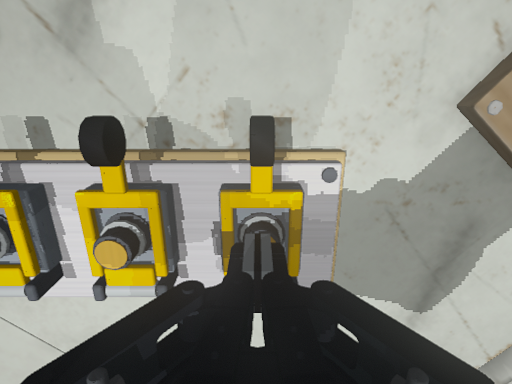

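View pics/scene2.png

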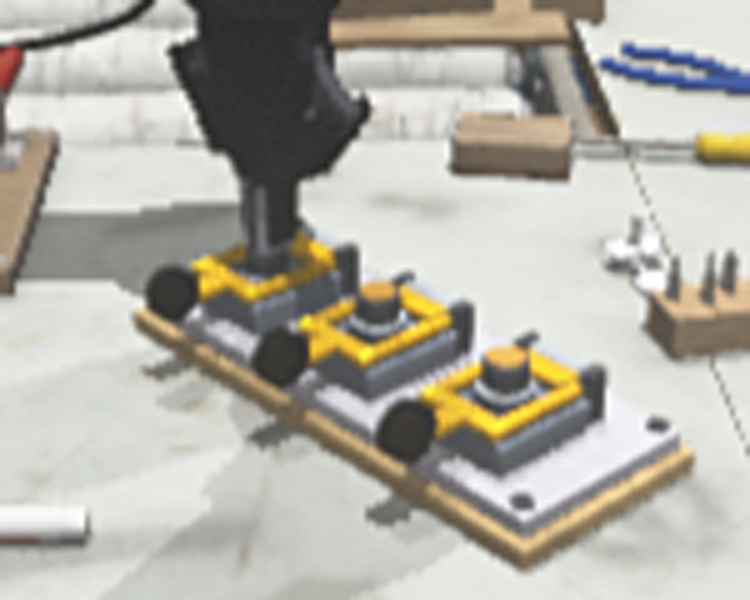

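```bash
python3 -c "
from h import *
d=imaging.get_image('wrist');save(d,'wrist2c.png',(180,160,340,300),5)
p,r=tool();print(p,'tcp',proj(d,p))
for z in(61,54,46): print(z,proj(d,np.array([545.5,-181.9,z])),proj(d,np.array([539.7,-261.7,z])))
print('cam',-np.array(d['R']).T@d['t'])
"
```

```text
[ 546.18984792 -182.12210364   53.12229437] tcp [257.377979   246.21367766]
61 [257.69737736 252.7223997 ] [107.004349   252.91790783]
54 [257.68563806 245.91452983] [113.15052632 246.10684326]
46 [257.67334487 238.78544431] [119.5870943  238.97397386]
cam [ 462.27331769 -175.86069919  196.21809897]
```

View pics/wrist2c.png

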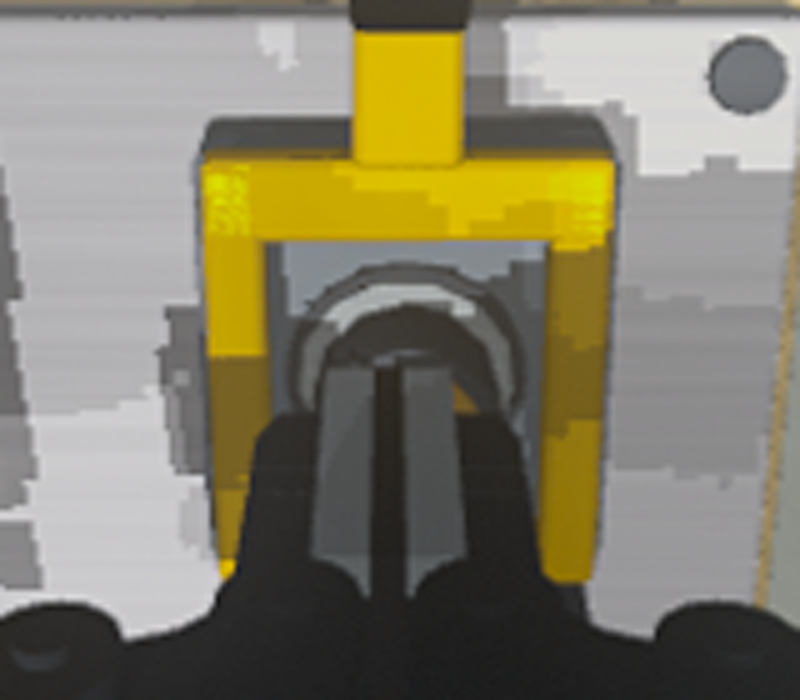

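The left bolt's head has dropped close to its washer ring at (260,225), while the middle one still stands up. I'll push it on to its seat to confirm.

```bash
python3 -m inch '[0,0,0.1,0,0,0,0, 0,0,0.15,0,0,0,0, 0,0,0.15,0,0,0,0]'; python3 -m inch '[0,0,0.1,0,0,0,0, 0,0,0.1,0,0,0,0, 0,0,0.1,0,0,0,0]'
```

```text
clock: 5.4
eef_pos: [546.2, -182.2, 52.3]
tool_rot: [-1.571, 0.0, -0.073]
force: [-1.4, 0.2, 5.5]
width: 0.5
clock: 5.7
eef_pos: [546.3, -182.1, 51.6]
tool_rot: [-1.571, -0.0, -0.073]
force: [-0.8, 0.3, 8.8]
width: 0.4
```

Seat felt: 8.8 N at z 51.6, after about 8 mm of travel at around 1 N. I still have to tap the other two. Middle bolt next.

```bash
python3 -m inch '[0,0,-1.5,0,0,0,0, 0,0,-3.2,0,0,0,0, 0,-0.1,-3.2,-2,0,0,0, 0,-0.1,-3.2,-5,0,0,0, 0,-0.1,-3.2,-7.3,0,0,0, 0,-0.1,-3.0,-8,0,0,0, 0,-0.1,-2,-8,0,0,0, 0,-0.1,-1.3,-8,0,0,0, 0,-0.1,-1.1,-8,0,0,0, 0,-0.1,-1.1,-8,0,0,0]'; python3 -m inch '[0,0,0.1,0,0,0,0, 0,0,0.2,0,0,0,0, 0,0,0.2,0,0,0,0]'
```

```text
clock: 6.7
eef_pos: [539.3, -260.0, 60.9]
tool_rot: [-1.569, 0.002, -0.071]
force: [0.9, -0.1, 0.7]
width: 0.3
clock: 7.0
eef_pos: [539.7, -261.6, 60.0]
tool_rot: [-1.571, -0.0, -0.073]
force: [0.5, -0.9, 0.6]
width: 0.4
```

```bash
python3 -m inch '[0,0,0.1,0,0,0,0, 0,0,0.15,0,0,0,0, 0,0,0.15,0,0,0,0]'
```

```text
clock: 7.3
eef_pos: [539.7, -261.7, 59.2]
tool_rot: [-1.571, -0.001, -0.073]
force: [-2.0, 1.7, 6.6]
width: 0.1
```

```bash
python3 -m inch '[0,0,0.1,0,0,0,0, 0,0,0.1,0,0,0,0]'; python3 -m inch '[0,0,-1.5,0,0,0,0, 0,0,-2.5,0,0,0,0, 0,0,-2.5,-2,0,0,0, 0,0,-2.5,-5,0,0,0, 0,0,-2.5,-7.3,0,0,0, 0,0,-2.3,-8,0,0,0, 0,0,-1.2,-8,0,0,0, 0,0,-0.6,-8,0,0,0, 0,0,-0.4,-8,0,0,0, 0,0,-0.4,-8,0,0,0]'; python3 -m inch '[0,0,0.1,0,0,0,0, 0,0,0.2,0,0,0,0, 0,0,0.2,0,0,0,0]'
```

```text
clock: 7.5
eef_pos: [539.7, -261.8, 58.6]
tool_rot: [-1.571, -0.001, -0.073]
force: [-1.4, 1.9, 9.1]
width: -0.5
clock: 8.5
eef_pos: [533.6, -339.7, 60.6]
tool_rot: [-1.569, 0.001, -0.071]
force: [-1.2, 0.5, 0.2]
width: -0.1
clock: 8.8
eef_pos: [534.0, -341.3, 59.6]
tool_rot: [-1.571, -0.001, -0.073]
force: [0.2, 0.3, 1.9]
width: 0.0
```

```bash
python3 -m inch '[0,0,0.1,0,0,0,0, 0,0,0.2,0,0,0,0, 0,0,0.2,0,0,0,0]'; python3 -c "
from h import *
d=imaging.get_image('wrist');save(d,'wrist3.png')"
```

```text
clock: 9.1
eef_pos: [534.0, -341.3, 58.6]
tool_rot: [-1.571, -0.001, -0.073]
force: [-1.2, 3.5, 9.0]
width: 0.2
```

View pics/wrist3.png

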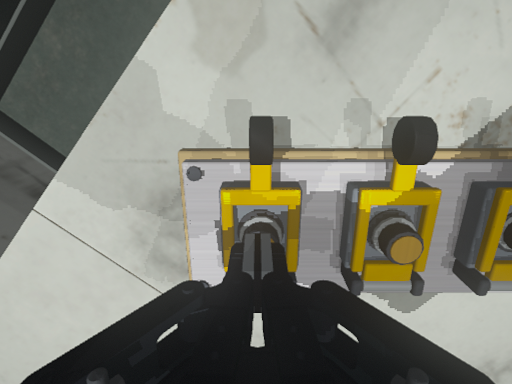

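Middle and right both resist at once (about 9 N within 2 mm), so the loose bolt is the left one. I'll move above its tab.

```bash
python3 -m inch '[0,0,-2,0,0,0,0, 0,0,-5,0,0,0,0, 0.5,-0.5,-6,2,0,0,0, 0.5,-2,-6,5,0,0,0, 0.5,-3.5,-6,9,0,0,0, 0.5,-5,-6,13,0,0,0, 0.5,-5.7,-5.5,15.5,0,0,0, 0.5,-5.8,-4,16,0,0,0, 0.5,-5.8,-3,16,0,0,0, 0.5,-5.8,-3,16,0,0,0,0.5,-5.8,-3,16,0,0,0]'; python3 -c "
from h import *
d=imaging.get_image('wrist');save(d,'wrist4.png')
p,r=tool();print(p)
for z in(47.5,): print(proj(d,np.array([487.7,-177.7,z])),proj(d,p))
d=imaging.get_image('scene');save(d,'scene4.png',(200,150,350,270),5)
"
```

```text
clock: 10.25
eef_pos: [487.5, -179.1, 87.2]
tool_rot: [-1.571, 0.0, -0.075]
force: [0.7, 0.1, 0.7]
width: 42.6
[ 487.64577527 -179.08930346   87.43364388]
[259.4374631  216.50948911] [257.36106697 246.81740573]
```

View pics/wrist4.png

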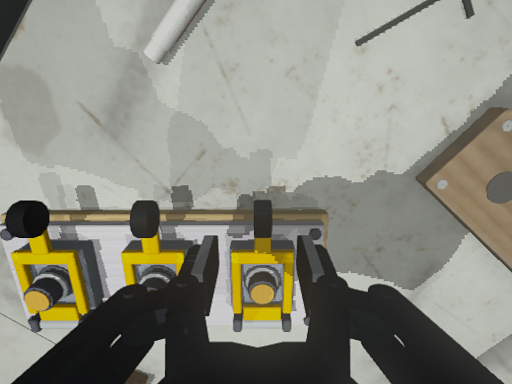

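View pics/scene4.png

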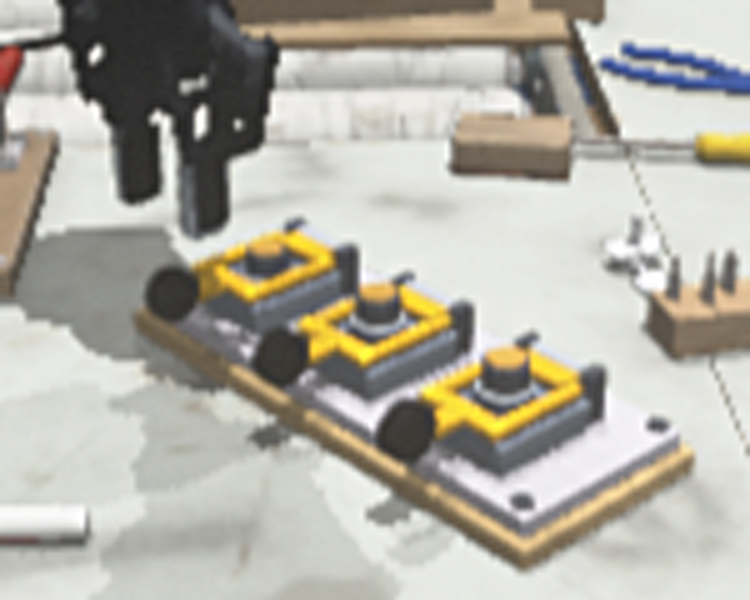

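In scene4 the left bolt is visibly lower than the other two. In wrist4 the fingers straddle the left tab, seen at (263,219) against a predicted (259,216). I'll shift 1 mm left, descend and grip.

```bash
python3 -m inch '[0.5,0,2,0.1,0,0,0, 0.5,0,4,0.1,0,0,0, 0.5,0,5.3,0.1,0,0,0, 0.5,0,5.9,0.1,0,0,0, 0.5,0,5.9,0.1,0,0,0, 0.25,0,5.9,0.1,0,0,0, 0.25,0,5.9,0.1,0,0,0]'; python3 -c "
from h import *
d=imaging.get_image('wrist');save(d,'wrist5.png')
d=imaging.get_image('scene');save(d,'scene5.png',(200,150,350,270),5)
"
```

```text
clock: 11.05
eef_pos: [488.0, -177.1, 29.0]
tool_rot: [-1.571, -0.001, -0.073]
force: [-0.6, 0.0, 0.4]
width: 21.6
```

View pics/wrist5.png

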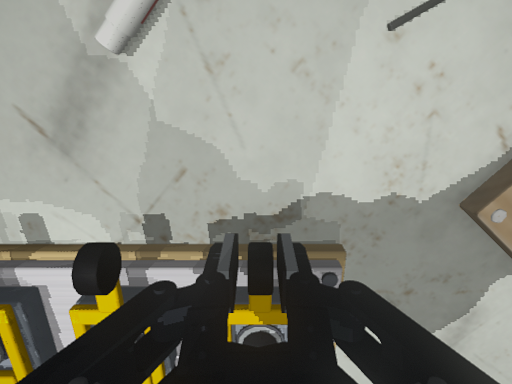

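View pics/scene5.png

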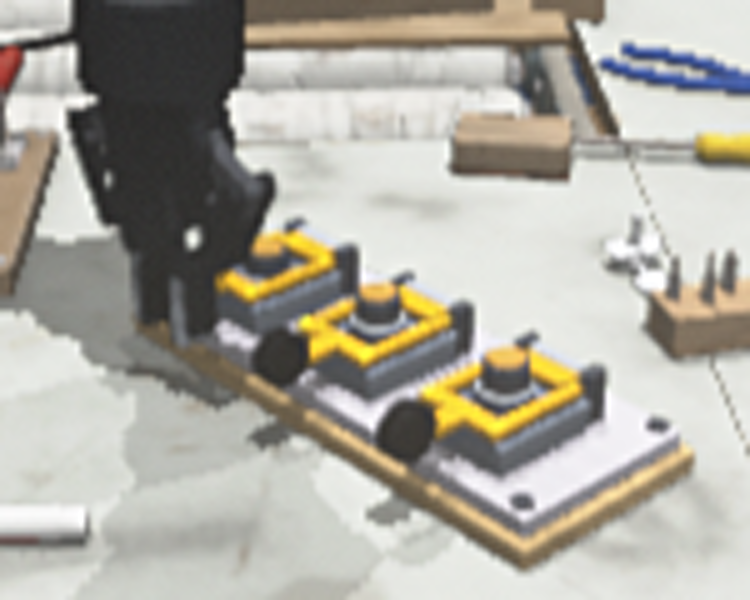

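The tab, at (260,265), sits centred between the pads at (230,265) and (290,265). Closing.

```bash
python3 -m inch '[0,0,0,0,0,0,0,0,0,0,0,0,0,0,0,0,0,0,0,0,0,0,0,0,0,0,0,0]'; python3 -c "
import numpy as np
for t in np.arange(0,1.31,.1):
    # tab rel. shut in jig: hinge (35,43), tab at (-93,+5)
    x=-93*np.cos(t)+5*np.sin(t)+93; z=93*np.sin(t)+5*np.cos(t)-5
    print(round(t,2),'toolx',round(x/10,2),'tooly',round(-z/10,2))"
```

```text
clock: 11.55
eef_pos: [487.8, -175.9, 28.6]
tool_rot: [-1.57, -0.0, -0.072]
force: [0.6, 4.1, 4.2]
width: 11.3
0.0 toolx 0.0 tooly -0.0
0.1 toolx 0.1 tooly -0.93
0.2 toolx 0.28 tooly -1.84
0.3 toolx 0.56 tooly -2.73
0.4 toolx 0.93 tooly -3.58
0.5 toolx 1.38 tooly -4.4
0.6 toolx 1.91 tooly -5.16
0.7 toolx 2.51 tooly -5.87
0.8 toolx 3.18 tooly -6.52
0.9 toolx 3.91 tooly -7.1
1.0 toolx 4.7 tooly -7.6
1.1 toolx 5.53 tooly -8.02
1.2 toolx 6.4 tooly -8.35
1.3 toolx 7.29 tooly -8.59
```

```bash
python3 -m inch '[0,0.05,-0.5,0,0,0,0, 0,0.1,-0.93,0,0,0,0, 0,0.2,-1.4,0,0,0,0, 0,0.3,-1.85,0,0,0,0, 0,0.4,-2.3,0,0,0,0, 0,0.55,-2.7,0,0,0,0, 0,0.75,-3.2,0,0,0,0, 0,0.95,-3.6,0,0,0,0, 0,0.95,-3.6,0,0,0,0]'; python3 -c "
from h import *
d=imaging.get_image('wrist');save(d,'wrist6.png')
d=imaging.get_image('scene');save(d,'scene6.png',(200,150,350,270),5)
"
```

```text
clock: 12.45
eef_pos: [496.5, -176.5, 64.0]
tool_rot: [-1.57, 0.002, -0.073]
force: [1.7, 6.0, -6.2]
width: 11.4
```

View pics/wrist6.png

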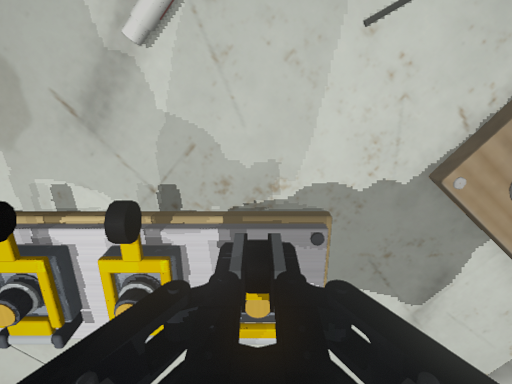

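View pics/scene6.png

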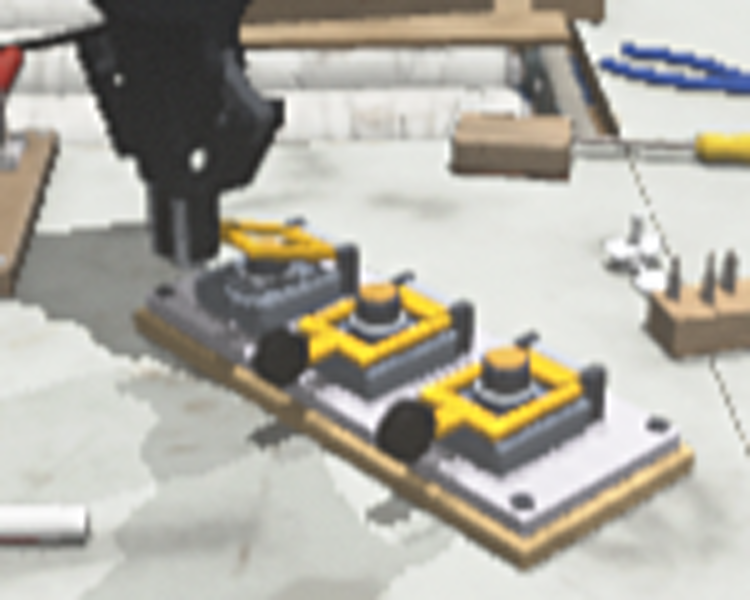

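The tab is held and the cover is rising cleanly (raised yellow frame in scene6 at about (275,235)). I'll continue along the arc to about 1.15 rad.

```bash
python3 -m inch '[0,0.2,-0.4,0.1,0,0,0, 0,0.43,-0.8,0.1,0,0,0, 0,0.7,-1.2,0.1,0,0,0, 0,0.96,-1.56,0.1,0,0,0, 0,1.56,-2.27,0.1,0,0,0, 0,2.23,-2.92,0.1,0,0,0, 0,2.96,-3.5,0.1,0,0,0, 0,3.35,-3.76,0.1,0,0,0, 0,3.75,-4,0.1,0,0,0, 0,4.58,-4.42,0.1,0,0,0, 0,5,-4.6,0.1,0,0,0, 0,5,-4.6,0.1,0,0,0]'; python3 -m inch '[0,0,0,0,0,0,0,0,0,0,0,0,0,0]'; python3 -c "
from h import *
s=ctrl.read_state();print(s['eef_pos'],s['force'],s['width'])
d=imaging.get_image('wrist');save(d,'wrist7.png')
d=imaging.get_image('scene');save(d,'scene7.png',(200,150,350,270),5)
d=imaging.get_image('top');save(d,'top7.png')
"
```

```text
clock: 13.75
eef_pos: [546.5, -180.1, 110.8]
tool_rot: [-1.571, 0.002, -0.073]
force: [-4.0, 3.9, -2.0]
width: 10.9
clock: 13.95
eef_pos: [546.4, -180.1, 110.8]
tool_rot: [-1.571, 0.001, -0.073]
force: [-4.4, 3.1, -2.6]
width: 10.7
[ 546.42081929 -180.1104663   110.7975833 ] [-4.43960506  3.1167676  -2.56583591] 10.677866070704127
```

View pics/wrist7.png

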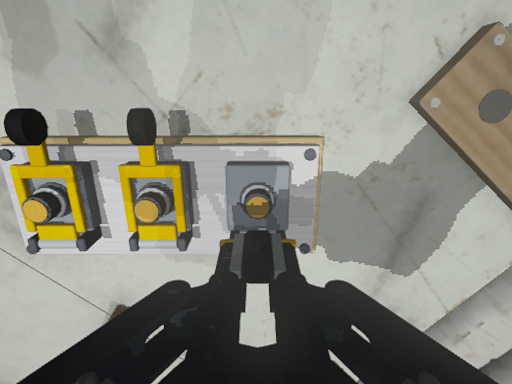

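View pics/scene7.png

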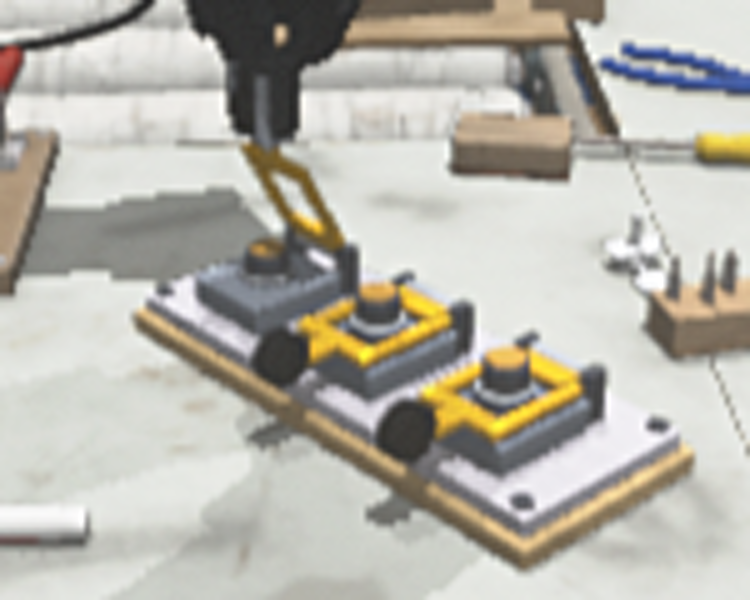

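View pics/top7.png

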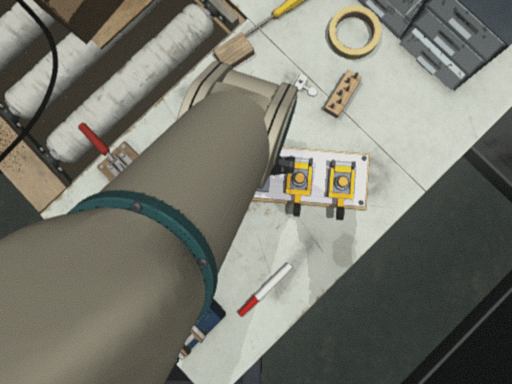

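```bash
python3 -m inch '[0,0,0,0,0,0,0,0,0,0,0,0,0,0,0,0,0,0,0,0,0,0,0,0,0,0,0,0,0,0,0,0,0,0,0,0,0,0,0,0,0,0]'; python3 -c "
from h import *
d=imaging.get_image('wrist');save(d,'wrist8.png')
from cell import finish_job
print(finish_job())"
```

```text
clock: 14.7
eef_pos: [546.4, -180.1, 110.8]
tool_rot: [-1.571, 0.001, -0.074]
force: [-3.0, 4.0, -2.8]
width: 11.1
the job is handed in; nothing more can be done
None
```

View pics/wrist8.png

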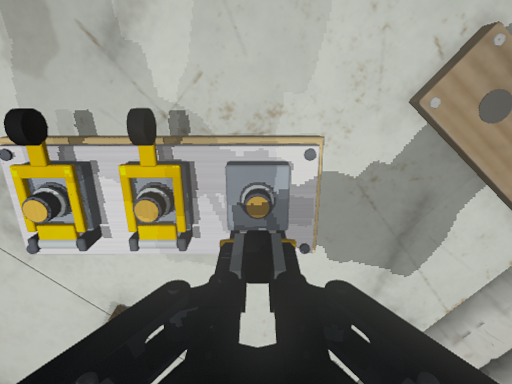

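The loose bolt is the left one, and I handed the job in at about 14.8 s with its cover held open by the tab.

- **Tapping:** I tapped left, middle, right in that order. The left bolt sank about 7 mm and then seated at 8.8 N. The middle and right bolts resisted at about 9 N within 2 mm.
- **Cover:** The gripper position puts the left cover at about 1.13 rad, well past halfway. Over the last 0.75 s of holding, the pose stayed still, the opening stayed near 11 mm and the forces stayed under 5 N.
- **Other checks:** The last picture shows the left bolt uncovered and the other two covers shut. In the last overhead picture the marker and the machine head looked unmoved, but the arm hid the hex key. It looked undisturbed in the last wrist pictures that showed it, the latest taken with the cover partly raised.
- **Disagreements:** The left bolt pushed back with only about 1 N while sinking, not the 3 N described. The bolt heads also met the fingertips about 1 mm lower than stated. Neither changes which bolt is loose.

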